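# Gauge the guide tube and present the rod for reading

## Robot

A 6-joint arm with a two-finger parallel gripper is mounted at the origin on a cart in front of the work surface, level with it; the furniture and walls round the work are solid. World frame = base frame: x ahead of the robot, y to its left, z up, the work surface at z = 0. Lengths are in m, angles in degrees, forces in N, time in s.
With the tool pointing down it reaches from about 0.4 to 0.825 m from the base axis. Payload 7 kg.
Tool frame: the origin (TCP) lies at the very end of the fingers, on their centre line; the grasp point (between the pads) lies 19 mm behind it; z points along the fingers, y is the line along which they close (so a half turn about z gives the same grasp; the last joint's range is limited). The gripper opens to 88 mm and grips with 3 to 60 N. Pads are 19 mm wide; open, the fingers measure 130 mm over their backs; the gripper's body (78 mm by 193 mm) begins 47 mm behind the grasp point.
Start: joints at [-51.79, 20.546, 0.682, 0, -70.136, -16.507], TCP at [0.25, -0.627, 0.188] pointing down, gripper open.
Joint ranges: [-176.03, 176.03], [-82.01, 121.73], [-58.28, 71.71], [-173.87, 95.51], [-174.79, -0.11], [-173.66, 173.66]. Speed limits (degrees/s): [136.94, 136.94, 172.46, 180, 180, 180].

## Interface

Orientations are given as [roll, pitch, yaw] about the fixed x, y, z axes, in that order (R = Rz(yaw) Ry(pitch) Rx(roll)).
In Python, from plant import ctrl, cams, workorder gives the robot as it stands.
- The arm moves only by the tool play_rows, never from a script. Its argument "motion" is a list of rows, each an object of numbers: "x", "y", "z": the shift along the tool's x, y, z normalised to -1 to 1, where 1 is 0.025 m; "rx", "ry", "rz": the turn, a rotation vector about the tool's x, y, z normalised to -1 to 1, where 1 is 4 degrees. A call has 1 to 20 rows; each row shifts and turns the commanded pose from where the row before left it, along the tool's axes as they then stand; what a row does not reach is not made up. A row lasts 1/8 s, in which the tool goes at most 62.5 mm and 10.7 degrees, less where a joint would pass 70% of its speed; a pose out of reach is approached as far as the arm can. A call with a number of a shift or a turn outside -1 to 1 is refused whole. A call with a gripper value outside its range is refused whole. "fingers" is the opening, from -1 (shut) to 1 (fully open), set as the call begins (left out, the last holds). The fingers move at their own pace and stop on an object; the grip force is fixed at half the most. Time passes only in rows, so rows that do not move let the fingers close. It gives the time, the measured TCP pose, the force, the opening and the grip force at its end, in the units of the state.
- ctrl.get_obs(): the state, without advancing time (a new reading comes with each control period).
- cams.snapshot(name): name is "scene" or "top" or "wrist"; returns the picture (400x640x3 uint8, blue, green, red); there is no depth.
- cams.get_calibration(name): a dict with "vertical_fov" (degrees; the focal length in pixels is half the picture's height over the tangent of half this angle, whatever the lens; pixels are square), "cx", "cy" (the principal point, pixels), "k1" (the pictures are not rectified: a ray, as slopes to the right and down, at radius r is drawn at 1 + k1 r^2 times it, then the intrinsics apply), "position" and "rotation" of the camera in the world. Camera axes: x right, y up, looking along -z (the intrinsics and any distortion apply to the point x, -y, -z); pixel columns grow to the right and rows downward; lengths in m; the calibration is good to about 2 mm. A picture is of the moment at which its call begins: read the wrist's pose just before it. get_calibration takes no time and is no camera call; for the wrist camera it gives the pose at the moment of the call.
- workorder.close_job(): hands the job in; it is judged then, once.
The state is a dict: "clock": time; "joint_pos": joint angles; "qvel": joint speeds; "tau": joint torques, N m; "tool_pos": TCP position; "orientation": TCP orientation; "force": force on the tool from outside, world axes, zero at the start; "moment": the same for the moment, N m; "opening": finger opening in m; "gripper_force": force on a finger pad.
Only numpy, scipy, OpenCV 4.12 (cv2) and the standard library are available. Lean on these libraries where they do the work, as an engineer would, in place of code of your own. Each camera call takes 0.05 s, during which the arm holds its last target. There are 200 camera calls.

## Task

Turn the black clamp knob clockwise (seen from above) to its stop to free the parked gauge rod, draw the rod out by its orange tab, and push it gently down the blue guide tube until its brass collar rests flat on the mouth, pausing there for a moment. Then draw it right out and finish holding it still and level, in the gripper only, with its banded tip over the note pad and about 15 cm above it. Leave the bottle, the cube and the lens case beside the work where they stand.

Things in the scene. Friction and masses are not known exactly. Their poses are not given: they have to be found in the camera images.
- gauge_rod: Loose steel gauge rod, about 120 g. Origin in the flat underside (seat face) of its brass collar, on the rod's axis; z along the rod towards the tab. Below the collar: rod of 8 mm diameter, 85 mm long. Collar 30 mm diameter, 8 mm thick; above it a 10 mm neck and the orange tab. Starts upright in the stand's grey socket, collar resting on the mouth.
- rod_tip (a point): The round end of the rod, with red, white and yellow bands, 85 mm below the collar's seat face (same axes as the rod).
- rod_tab (a point): Centre of the flat round orange tab, 44 mm above the collar's seat face (same axes as the rod). Tab 40 mm diameter, 10 mm thick, its flat faces looking along the rod's own +x and -x: pinch it across these faces, at any angle in the plane of the tab.
- rod_stand: Fixed parking stand: grey base plate 70 x 130 x 12 mm, origin at the centre of its underside. At y = +42 mm the grey socket tube (outside 32 mm, flared to 40 mm at the mouth), mouth at z = 100 mm; at y = -42 mm a steel post with the clamp knob on top.
- park_mouth (a point): Centre of the grey socket's mouth, on its axis, 100 mm above the desk; same bore as the guide tube.
- clamp_knob (a joint): Turn of the clamp knob, rad: 0 = its steel tongue lies over the rod's collar and locks the rod down; grows clockwise seen from above, stop at 1.4. From 0.5 on the tongue is clear of the collar. Stays where it is left (friction 0.06 N m). Starts between 0 and 0.12.
- knob_grip (a point): Grip point of the clamp knob, on its vertical axis, 142 mm above the desk, 10 mm below the knob's top. The grip is an upright black bar 12 mm wide (point x), 40 mm long (point y) and 30 mm high, 20 mm of it below this point. A steel tongue 16 mm wide sticks out 76 mm along the point's +y, its top 25 mm below this point. The axes turn with the knob.
- guide_tube: Fixed upright blue guide tube on an aluminium foot 70 x 70 x 12 mm, origin at the centre of the foot's underside. Tube 32 mm outside, flared to 40 mm at the mouth, open at the top at z = 100 mm.
- guide_mouth (a point): Centre of the guide tube's mouth, on its axis, in the rim plane, 100 mm above the desk. z is up. Bore 12 mm diameter, widening to 20 mm over the top 10 mm, 88 mm deep: the collar rests on the rim with the tip 3 mm short of the bottom.
- note_pad: Fixed white note pad, 148 mm (its x) x 105 mm (its y) x 10 mm thick, flat on the desk, origin at the centre of its underside.
- pad_centre (a point): Centre of the note pad's upper face, z up, axes of the note pad.
- filter_cube: Bystander: black cube 42 x 41 x 36 mm with round windows, loose, origin under its centre.
- oil_bottle: Bystander: small black dropper bottle 30 mm diameter, 77 mm high, loose, origin under its centre.
- objective_case: Bystander: clear lens case with black foot, 44 mm diameter, 72 mm high, loose, origin under its centre.
Things that resemble listed ones, but are neither listed nor needed, are in the scene too. What is shaped like the guide_tube but pink is not meant.

How it is judged (in metres and radians):
On the way, in this order (a step that is already met when the one before it is completed fails the run):
1. the clamp knob is turned past 1.2 rad (to its stop) while the rod is still parked (value of joint clamp_knob above 1.2 rad and distance between gauge_rod and park_mouth below 0.012 m), for 0.1 s.
2. the rod is drawn out of the grey socket in the gripper: tip over 5 mm above the mouth (z of rod_tip in the frame of park_mouth above 0.005 m and contact force between the fingers and gauge_rod above 0.5 N), for 0.1 s.
3. the rod stands in the guide tube, tip down, collar within 2.5 mm of the rim, within 6 mm of the axis and upright within 0.08 rad, for 0.2 s (z of gauge_rod in the frame of guide_mouth between -0.0025 and 0.0025 m and horizontal distance between gauge_rod and guide_mouth below 0.006 m and angle between gauge_rod's own z axis and vertical below 0.08 rad), for 0.2 s.
4. the rod is drawn out again: tip over 5 mm above the guide tube's mouth (z of rod_tip in the frame of guide_mouth above 0.005 m and contact force between the fingers and gauge_rod above 0.5 N), for 0.1 s.
At the end, for the whole second after the job is handed in: The rod is held still by the fingers alone (slower than 0.03 m/s and 0.2 rad/s, fingers pressing with over 1 N, no touch with stand, tube or pad), level within 0.2 rad, its tip over the note pad's outline and 90 to 210 mm above the pad's face; the clamp knob is left freed (over 1.0 rad) (angle between gauge_rod's own z axis and vertical between 1.371 and 1.771 rad and x of rod_tip in the frame of pad_centre between -0.074 and 0.074 m and y of rod_tip in the frame of pad_centre between -0.0525 and 0.0525 m and z of rod_tip in the frame of pad_centre between 0.09 and 0.21 m and contact force between the fingers and gauge_rod above 1 N and linear speed of gauge_rod below 0.03 m/s and angular speed of gauge_rod below 0.2 rad/s and contact force between gauge_rod and rod_stand below 0.1 N and contact force between gauge_rod and guide_tube below 0.1 N and contact force between gauge_rod and note_pad below 0.1 N and value of joint clamp_knob above 1 rad); the arm keeps its last pose, push and grip.
It fails at once if the rod is forced against the guide tube with over 40 N (contact force between gauge_rod and guide_tube above 40 N).
It fails at once if the bottle, cube or lens case is moved by more than 30 mm (distance of any of filter_cube, oil_bottle, objective_case from where it was at the start of the episode above 0.03 m).
It also fails if it takes over 64 s, if anything falls off the work surface, if the arm or the gripper's body presses on something with over 40 N, if the wrist force passes 120 N, or if a joint passes its speed limit or range.

## Working session

There is one attempt and no reset: what is moved stays moved. The work goes in short steps, Python scripts to look and compute and a tool call to move; the robot and the scene stay as the last step left them, time stands still between calls to the robot, and variables do not carry over. Pictures are saved under pics/ and viewed, at most 10 in all, crops included, and the job is handed in when it is done.

Besides the shell and the picture viewer there is one more tool, called after "Request:" as name([rows], argument=value, ...), one row to a line, values as JSON. play_rows: Moves the arm, as the interface text tells. Its arguments: {"type":"object","properties":{"motion":{"type":"array"},"fingers":{"type":"number"}},"required":["motion"]}

```bash
mkdir -p pics; ls; python3 - <<'E'
from plant import ctrl,cams
import cv2
print(ctrl.get_obs())
for n in("scene","top"):
    im=cams.snapshot(n); cv2.imwrite(f"pics/{n}0.png",im); print(n,cams.get_calibration(n))
E
```

```text
pics
{'clock': 0.0, 'joint_pos': array([-5.17892100e+01,  2.05900816e+01,  6.33455246e-01, -2.14917214e-02,
       -7.01354290e+01, -1.65063557e+01]), 'qvel': array([-0.0182384 ,  0.00103719,  0.00056669, -0.09329259,  0.04702149,
       -0.10217768]), 'tau': array([ 1.22804955e-03, -5.82709301e+01,  2.93069923e+01,  6.99733436e+00,
        7.13152884e-03, -1.55264620e-04]), 'tool_pos': array([ 0.24939235, -0.62663743,  0.18683128]), 'orientation': array([ 1.79905998e+02, -6.78661474e-03, -1.58302879e+02]), 'force': array([-0.22532834,  0.60533741,  0.80943174]), 'moment': array([ 0.00029449, -0.01825187, -0.07528064]), 'gripper_force': 0.0, 'opening': 0.08733763235463508}
scene {'vertical_fov': 46.09614567958393, 'cx': 317.1089031733003, 'cy': 201.6758468606186, 'k1': -0.11007916513083764, 'position': array([ 0.00513681, -1.17535059,  0.77835669]), 'rotation': array([ 58.25795911,   0.11022298, -29.47635352])}
top {'vertical_fov': 50.539026589427024, 'cx': 324.99992221531124, 'cy': 205.40675752415487, 'k1': -0.02922665065618778, 'position': array([ 0.39482396, -0.19168369,  1.37320484]), 'rotation': array([  5.98379406,  -0.26691879, -91.34013221])}
```

View pics/scene0.png

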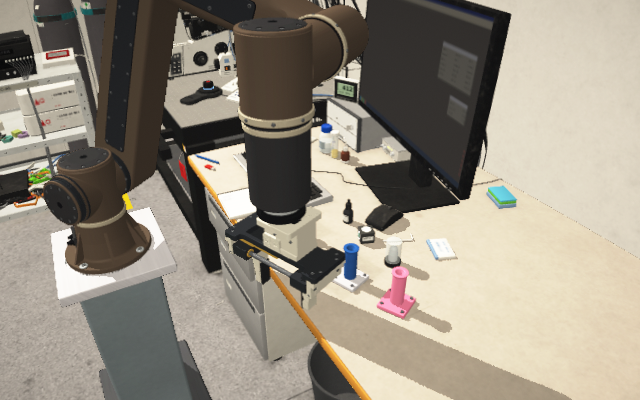

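View pics/top0.png

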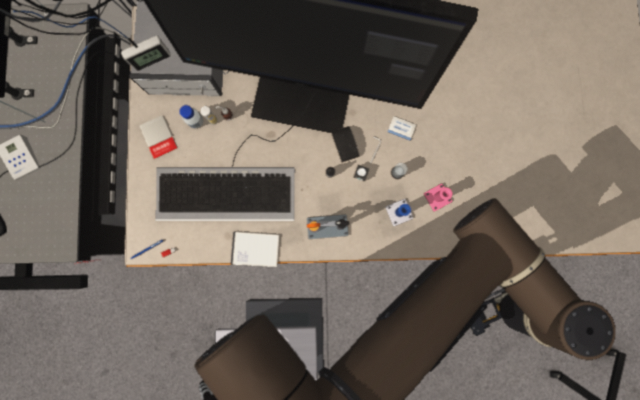

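The top view shows the stand at about (328,226), with the orange tab at (314,226) and the knob at (342,223). The blue tube is at (403,211), the pad at (256,249), the bottle at (331,171), the cube at (361,172) and the case at (399,170). I'll enlarge this area.

```bash
cat > h.py <<'E'
import numpy as np, cv2
from scipy.spatial.transform import Rotation as R
from plant import ctrl,cams
def K(c):
    f=200/np.tan(np.radians(c['vertical_fov']/2)); return np.array([[f,0,c['cx']],[0,f,c['cy']],[0,0,1.]]),np.array([c['k1'],0,0,0.])
def rot(c): return R.from_euler('xyz',c['rotation'],degrees=True).as_matrix()@np.diag([1,-1,-1])
def ray(c,uv):
    k,d=K(c); s=cv2.undistortPoints(np.array([[uv]],float),k,d)[0,0]
    return rot(c)@np.array([s[0],s[1],1])
def onz(c,uv,z):
    r=ray(c,uv); p=np.array(c['position']); return p+r*(z-p[2])/r[2]
def proj(c,P):
    k,d=K(c); M=rot(c).T; P=np.atleast_2d(np.array(P,float))
    return cv2.projectPoints(P,cv2.Rodrigues(M)[0],-M@np.array(c['position']),k,d)[0][:,0]
def tri(c1,u1,c2,u2):
    A=[];b=[]
    for c,u in((c1,u1),(c2,u2)):
        r=ray(c,u); r/=np.linalg.norm(r); Q=np.eye(3)-np.outer(r,r); A.append(Q); b.append(Q@np.array(c['position']))
    x,res,_,_=np.linalg.lstsq(np.vstack(A),np.hstack(b),rcond=None); return x,res
def blob(im,lo,hi,box=None,n=1):
    m=cv2.inRange(cv2.cvtColor(im,cv2.COLOR_BGR2HSV),lo,hi)
    if box: 
        q=np.zeros_like(m); x0,y0,x1,y1=box; q[y0:y1,x0:x1]=m[y0:y1,x0:x1]; m=q
    nn,l,s,c=cv2.connectedComponentsWithStats(m); o=np.argsort(-s[1:,4])[:n]+1
    return [(c[i],s[i]) for i in o],m
E
python3 - <<'E'
from h import *
im=cv2.imread('pics/top0.png'); c=cams.get_calibration('top')
cv2.imwrite('pics/topc.png',cv2.resize(im[155:275,225:425],None,fx=4,fy=4,interpolation=cv2.INTER_CUBIC))
for n,uv,z in(('tab',(314,226),.144),('knob',(342,223),.142),('tube',(403,211),.1),('pad',(256,249),.01),('bottle',(331,171),.077),('cube',(361,172),.036),('case',(399,170),.072)): print(n,onz(c,uv,z).round(3))
E
```

```text
tab [ 0.464 -0.167  0.144]
knob [ 0.471 -0.249  0.142]
tube [ 0.506 -0.436  0.1  ]
pad [0.402 0.023 0.01 ]
bottle [ 0.637 -0.222  0.077]
cube [ 0.64  -0.319  0.036]
case [ 0.637 -0.434  0.072]
```

View pics/topc.png

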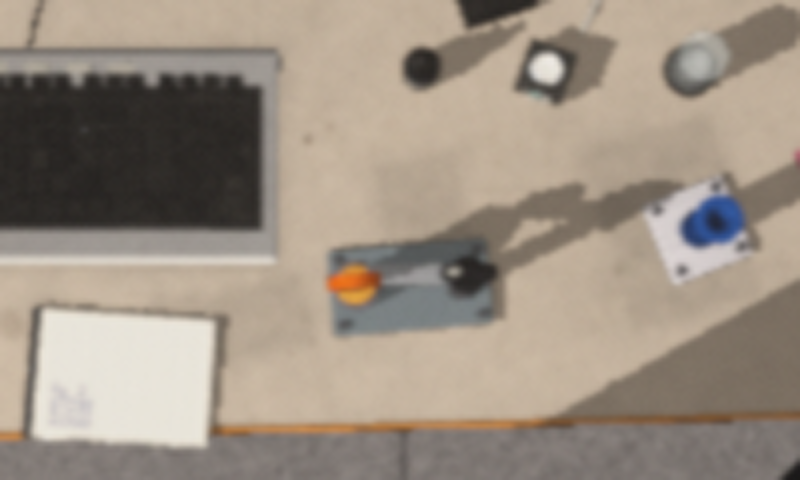

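The crop shows the tab at crop (350,283), the knob at (468,275) with its tongue pointing at the tab, the tube mouth at (718,215) and the pad from (30,305) to (215,445). I'll turn the tool and move it near the stand for a wrist view.

Request:
play_rows([
  {"rz": -1},
  {"rz": -1},
  {"rz": -1},
  {"rz": -1},
  {"rz": -1},
  {"rz": -1},
  {"rz": -1},
  {"rz": -1},
  {"rz": -1},
  {"rz": -1},
  {"rz": -1},
  {"rz": -1},
  {"rz": -1},
  {"rz": -1},
  {"rz": -1},
  {"rz": -1},
  {"rz": -1},
], fingers=1)

```text
$.motion[0]: bad value
```

Request:
play_rows([
  {"x": -0.93, "y": -0.57, "z": -0.1},
  {"x": -0.93, "y": -0.57, "z": -0.1},
  {"x": -0.93, "y": -0.57, "z": -0.1},
  {"x": -0.93, "y": -0.57, "z": -0.1},
  {"x": -0.93, "y": -0.57, "z": -0.1},
  {"x": -0.93, "y": -0.57, "z": -0.1},
  {"x": -0.93, "y": -0.57, "z": -0.1},
  {"x": -0.93, "y": -0.57, "z": -0.1},
  {"x": -0.93, "y": -0.57, "z": -0.1},
  {"x": -0.93, "y": -0.57, "z": -0.1},
  {"x": -0.93, "y": -0.57, "z": -0.1},
  {"x": -0.93, "y": -0.57, "z": -0.1},
  {"x": -0.93, "y": -0.57, "z": -0.1},
  {"x": -0.93, "y": -0.57, "z": -0.1},
  {},
])

```text
$.motion[0]: bad value
```

```bash
python3 - <<'E'
from h import *
o=ctrl.get_obs(); print(o['clock'],o['tool_pos'],o['orientation'],o['joint_pos'].round(1),o['force'])
c=cams.get_calibration('wrist');print(c)
im=cams.snapshot('wrist');cv2.imwrite('pics/w1.png',im)
np.save('w1.npy',c,allow_pickle=True)
im=cams.snapshot('scene');cv2.imwrite('pics/scene1.png',im)
E
```

```text
0.1 [ 0.24939541 -0.62669685  0.18690035] [ 1.79912788e+02 -7.95939030e-03 -1.58302842e+02] [-51.8  20.6   0.6  -0.  -70.1 -16.5] [ 0.06066633 -0.3169249  -0.20850143]
{'vertical_fov': 70.87794632547785, 'cx': 317.5447621761177, 'cy': 203.1832600383326, 'k1': -0.005204882547855981, 'position': array([ 0.17604984, -0.6569551 ,  0.38271216]), 'rotation': array([-1.67345625e+01, -6.33213528e-02,  1.11701457e+02])}
```

View pics/w1.png

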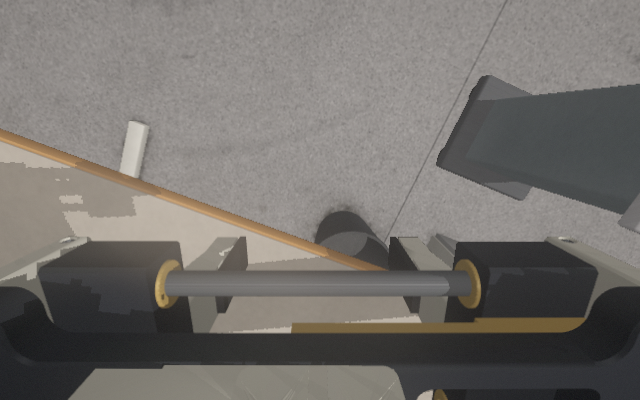

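Each row seems to need all six numbers. The wrist camera looks out along tool +x, so after turning to yaw −90 I'll stop short of the stand to view the tube, then go beyond the stand to view the knob and tab.

Request:
play_rows([
  {"x": 0, "y": 0, "z": -0.1, "rx": 0, "ry": 0, "rz": -1},
  {"x": 0, "y": 0, "z": -0.1, "rx": 0, "ry": 0, "rz": -1},
  {"x": 0, "y": 0, "z": -0.1, "rx": 0, "ry": 0, "rz": -1},
  {"x": 0, "y": 0, "z": -0.1, "rx": 0, "ry": 0, "rz": -1},
  {"x": 0, "y": 0, "z": -0.1, "rx": 0, "ry": 0, "rz": -1},
  {"x": 0, "y": 0, "z": -0.1, "rx": 0, "ry": 0, "rz": -1},
  {"x": 0, "y": 0, "z": -0.1, "rx": 0, "ry": 0, "rz": -1},
  {"x": 0, "y": 0, "z": -0.1, "rx": 0, "ry": 0, "rz": -1},
  {"x": 0, "y": 0, "z": -0.1, "rx": 0, "ry": 0, "rz": -1},
  {"x": 0, "y": 0, "z": -0.1, "rx": 0, "ry": 0, "rz": -1},
  {"x": 0, "y": 0, "z": 0, "rx": 0, "ry": 0, "rz": -1},
  {"x": 0, "y": 0, "z": 0, "rx": 0, "ry": 0, "rz": -1},
  {"x": 0, "y": 0, "z": 0, "rx": 0, "ry": 0, "rz": -1},
  {"x": 0, "y": 0, "z": 0, "rx": 0, "ry": 0, "rz": -1},
  {"x": 0, "y": 0, "z": 0, "rx": 0, "ry": 0, "rz": -1},
  {"x": 0, "y": 0, "z": 0, "rx": 0, "ry": 0, "rz": -1},
  {"x": 0, "y": 0, "z": 0, "rx": 0, "ry": 0, "rz": -1},
], fingers=1)

```text
clock: 2.33
tool_pos: [0.2495, -0.627, 0.2125]
orientation: [180.0, 0.0, -90.2]
force: [0.6, 0.1, 0.3]
opening: 0.0878
gripper_force: 0.0
```

Request:
play_rows([
  {"x": -1, "y": -0.5, "z": 0, "rx": 0, "ry": 0, "rz": 0},
  {"x": -1, "y": -0.5, "z": 0, "rx": 0, "ry": 0, "rz": 0},
  {"x": -1, "y": -0.5, "z": 0, "rx": 0, "ry": 0, "rz": 0},
  {"x": -1, "y": -0.5, "z": 0, "rx": 0, "ry": 0, "rz": 0},
  {"x": -1, "y": -0.5, "z": 0, "rx": 0, "ry": 0, "rz": 0},
  {"x": -1, "y": -0.5, "z": 0, "rx": 0, "ry": 0, "rz": 0},
  {"x": -1, "y": -0.5, "z": 0, "rx": 0, "ry": 0, "rz": 0},
  {"x": -1, "y": -0.5, "z": 0, "rx": 0, "ry": 0, "rz": 0},
  {"x": -1, "y": -0.5, "z": 0, "rx": 0, "ry": 0, "rz": 0},
  {"x": -1, "y": -0.5, "z": 0, "rx": 0, "ry": 0, "rz": 0},
  {"x": -1, "y": -0.5, "z": 0, "rx": 0, "ry": 0, "rz": 0},
  {"x": -1, "y": -0.5, "z": 0, "rx": 0, "ry": 0, "rz": 0},
  {"x": -1, "y": -0.5, "z": 0, "rx": 0, "ry": 0, "rz": 0},
  {"x": -1, "y": -0.5, "z": 0, "rx": 0, "ry": 0, "rz": 0},
  {"x": -1, "y": -0.5, "z": 0, "rx": 0, "ry": 0, "rz": 0},
  {"x": -1, "y": -0.5, "z": 0, "rx": 0, "ry": 0, "rz": 0},
  {"x": 0, "y": 0, "z": 0, "rx": 0, "ry": 0, "rz": 0},
])

```text
clock: 4.45
tool_pos: [0.4522, -0.2269, 0.2127]
orientation: [-180.0, 0.0, -90.2]
force: [-0.2, 0.1, 0.5]
opening: 0.0878
gripper_force: 0.0
```

```bash
cat > snap.py <<'E'
import sys,pickle
from h import *
t=sys.argv[1]
o=ctrl.get_obs(); c=cams.get_calibration('wrist'); im=cams.snapshot('wrist')
cv2.imwrite(f'pics/{t}.png',im); pickle.dump(c,open(f'{t}.pkl','wb'))
print(o['clock'],o['tool_pos'].round(4),o['orientation'].round(2),o['joint_pos'].round(1),o['force'].round(2))
E
python3 snap.py w2
```

```text
4.45 [ 0.4522 -0.2269  0.2127] [-1.800e+02  1.000e-02 -9.018e+01] [ -4.4   3.5 -18.   -0.  -68.5   4.2] [-0.19  0.14  0.51]
```

Request:
play_rows([
  {"x": -1, "y": 0, "z": 0, "rx": 0, "ry": 0, "rz": 0},
  {"x": -1, "y": 0, "z": 0, "rx": 0, "ry": 0, "rz": 0},
  {"x": -1, "y": 0, "z": 0, "rx": 0, "ry": 0, "rz": 0},
  {"x": -1, "y": 0, "z": 0, "rx": 0, "ry": 0, "rz": 0},
  {"x": -1, "y": 0, "z": 0, "rx": 0, "ry": 0, "rz": 0},
  {"x": -1, "y": 0, "z": 0, "rx": 0, "ry": 0, "rz": 0},
  {"x": -1, "y": 0, "z": 0, "rx": 0, "ry": 0, "rz": 0},
  {"x": -1, "y": 0, "z": 0, "rx": 0, "ry": 0, "rz": 0},
  {"x": 0, "y": 0, "z": 0, "rx": 0, "ry": 0, "rz": 0},
])

```text
clock: 5.62
tool_pos: [0.4526, -0.0277, 0.2128]
orientation: [-180.0, 0.0, -90.2]
force: [0.8, -0.3, 0.1]
opening: 0.0875
gripper_force: 0.0
```

```bash
python3 snap.py w3; python3 - <<'E'
from h import *
a=cv2.imread('pics/w2.png');b=cv2.imread('pics/w3.png')
cv2.imwrite('pics/w23.png',np.vstack([a[:250],b[:250]]))
E
```

```text
5.625 [ 0.4526 -0.0277  0.2128] [-1.7999e+02  1.0000e-02 -9.0230e+01] [ 21.5  -1.9 -23.5  -0.  -68.4 -21.7] [ 0.8  -0.34  0.1 ]
```

View pics/w23.png

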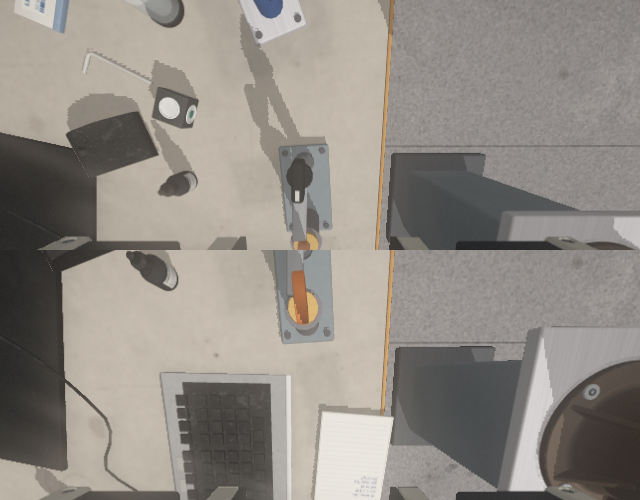

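Upper half (w2): the knob is at about (300,175) and the tube foot at (270,10). Lower half (w3): the tab edge runs from (298,20) to (305,75), with the collar at (303,58). I'll enlarge these to read exact points.

```bash
python3 - <<'E'
from h import *
import pickle
a=cv2.imread('pics/w2.png');b=cv2.imread('pics/w3.png')
f=lambda i:cv2.resize(i,(400,500),interpolation=cv2.INTER_CUBIC)
cv2.imwrite('pics/cr1.png',np.hstack([f(a[130:230,260:340]),f(b[0:100,260:340])]))
c2=pickle.load(open('w2.pkl','rb'));c3=pickle.load(open('w3.pkl','rb'))
print('pred knob top/grip w2',proj(c2,[[.471,-.249,.152],[.471,-.249,.122]]),'tab w3',proj(c3,[[.464,-.167,.164],[.464,-.167,.108]]))
# tube: blue in top picture, and w2
ct=cams.get_calibration('top'); im=cv2.imread('pics/top0.png')
r,m=blob(im,(105,120,30),(125,255,255),(380,190,425,235)); print(r)
m=cv2.inRange(cv2.cvtColor(im,cv2.COLOR_BGR2HSV),(105,120,30),(125,255,255))[200:225,390:420]; print((m>0).astype(int).sum(0),(m>0).astype(int).sum(1)); 
hsv=cv2.cvtColor(im,cv2.COLOR_BGR2HSV)
print(hsv[200:222:2,394:414:2,2])
E
```

```text
pred knob top/grip w2 [[296.34397873 182.71322276]
 [298.424464   176.37704528]] tab w3 [[300.93278216  37.8297461 ]
 [304.19499817  53.81161732]]
[(array([403.06481481, 210.05555556]), array([396, 205,  14,  11, 108], dtype=int32))]
[ 0  0  0  0  0  0  2  5  6  8  9 10 10  7  8 10 10  9  8  6  0  0  0  0
  0  0  0  0  0  0] [ 0  0  0  0  0  6  8 10 11 11 11 12 14 12 10  3  0  0  0  0  0  0  0  0
  0]
[[147 167 171 167 171 141 128 136 182 175]
 [137 177 198 202 169 129 157 123 134 128]
 [201 206 206 190 165 151 145 110 118 123]
 [208 209 190 156 140 140 151 143 108 123]
 [211 166 134 141  94 100 145 154 127 121]
 [184 112 129 139  78  63 109 141 129 122]
 [178 110 121 145 113  86 113 145 140 125]
 [197 126 109 126 144 146 151 169 179 133]
 [209 185 144 130 160 181 189 178 112 124]
 [218 216 211 207 211 210 207 198 177 179]
 [207 206 213 213 211 209 196 186 176 178]]
```

View pics/cr1.png

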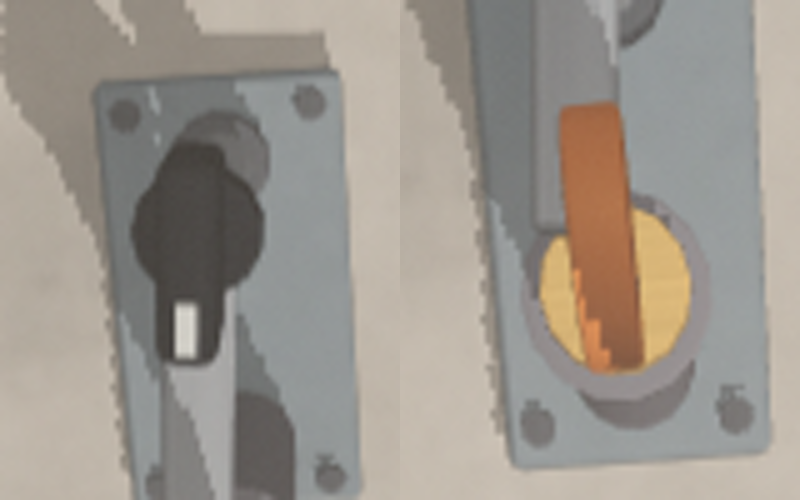

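```bash
python3 - <<'E'
from h import *
import pickle
c2=pickle.load(open('w2.pkl','rb'));c3=pickle.load(open('w3.pkl','rb'))
p=lambda x,y:(260+x/5,130+y/5)
q=lambda x,y:(260+(x-400)/5,y/5)
A=onz(c2,p(189,362),.152);B=onz(c2,p(197,142),.152)
print('bar ends',A,B,'mid',(A+B)/2,'len',np.linalg.norm(A-B),'ang',np.degrees(np.arctan2(*(A-B)[1::-1])))
print('skirt',onz(c2,p(199,230),.122))
for n,u in dict(cc=(616,290),l=(540,290),r=(692,290),t=(616,206),b=(616,374)).items(): print('collar',n,onz(c3,q(*u),.108))
print('tongue edges w3',onz(c3,q(535,0),.117),onz(c3,q(535,225),.117),onz(c3,q(612,0),.117))
print('tabrim', onz(c3,q(595,105),.150),onz(c3,q(620,365),.15),onz(c3,q(608,235),.164))
for i in((103,85),(340,72)): print('base',onz(c2,p(*i),.012))
for i in((515,465),(768,450)): print('base',onz(c3,q(*i),.012))
ct=cams.get_calibration('top')
for u in((404,209.5),(404.5,211)): print('tube',onz(ct,u,.1))
E
```

```text
bar ends [ 0.4700871  -0.22983444  0.152     ] [ 0.46766223 -0.27159474  0.152     ] mid [ 0.46887466 -0.25071459  0.152     ] len 0.04183063831490692 ang 86.67677032278363
skirt [ 0.46956787 -0.24939154  0.122     ]
collar cc [ 0.46502642 -0.1633447   0.108     ]
collar l [ 0.47973839 -0.16340646  0.108     ]
collar r [ 0.45031491 -0.16328684  0.108     ]
collar t [ 0.46476064 -0.17785786  0.108     ]
collar b [ 0.46530092 -0.14838498  0.108     ]
tongue edges w3 [ 0.47821373 -0.20861853  0.117     ] [ 0.47945347 -0.17265355  0.117     ] [ 0.46447799 -0.20855979  0.117     ]
tabrim [ 0.46602478 -0.18250712  0.15      ] [ 0.46267083 -0.14400417  0.15      ] [ 0.46361067 -0.16063396  0.164     ]
base [ 0.50245815 -0.26856328  0.012     ]
base [ 0.43659222 -0.27190869  0.012     ]
base [ 0.49676426 -0.13961698  0.012     ]
base [ 0.43005863 -0.14304294  0.012     ]
tube [ 0.51019097 -0.43929758  0.1       ]
tube [ 0.50560429 -0.44061854  0.1       ]
```

Estimates agree: the knob is at (.4688,−.249) with its bar turned 0.1 rad, and the rod axis is at (.4648,−.1635). Next I'll go over the knob, descend and grip.

Request:
play_rows([
  {"x": 0.983, "y": -0.075, "z": 0, "rx": 0, "ry": 0, "rz": 0},
  {"x": 0.983, "y": -0.075, "z": 0, "rx": 0, "ry": 0, "rz": 0},
  {"x": 0.983, "y": -0.075, "z": 0, "rx": 0, "ry": 0, "rz": 0},
  {"x": 0.983, "y": -0.075, "z": 0, "rx": 0, "ry": 0, "rz": 0},
  {"x": 0.983, "y": -0.075, "z": 0, "rx": 0, "ry": 0, "rz": 0},
  {"x": 0.983, "y": -0.075, "z": 0, "rx": 0, "ry": 0, "rz": 0},
  {"x": 0.983, "y": -0.075, "z": 0, "rx": 0, "ry": 0, "rz": 0},
  {"x": 0.983, "y": -0.075, "z": 0, "rx": 0, "ry": 0, "rz": 0},
  {"x": 0.983, "y": -0.075, "z": 0, "rx": 0, "ry": 0, "rz": 0},
  {"x": 0, "y": 0, "z": 0, "rx": 0, "ry": 0, "rz": 0.78},
  {"x": 0, "y": 0, "z": 0.87, "rx": 0, "ry": 0, "rz": 0},
  {"x": 0, "y": 0, "z": 0.87, "rx": 0, "ry": 0, "rz": 0},
  {"x": 0, "y": 0, "z": 0.87, "rx": 0, "ry": 0, "rz": 0},
  {"x": 0, "y": 0, "z": 0.87, "rx": 0, "ry": 0, "rz": 0},
  {"x": 0, "y": 0, "z": 0, "rx": 0, "ry": 0, "rz": 0},
])

```text
clock: 7.55
tool_pos: [0.4666, -0.2501, 0.1242]
orientation: [179.8, 0.0, -93.5]
force: [0.0, 0.1, 0.3]
opening: 0.0876
gripper_force: 0.0
```

Request:
play_rows([
  {"x": 0, "y": 0, "z": 0, "rx": 0, "ry": 0, "rz": 0},
  {"x": 0, "y": 0, "z": 0, "rx": 0, "ry": 0, "rz": 0},
  {"x": 0, "y": 0, "z": 0, "rx": 0, "ry": 0, "rz": 0},
  {"x": 0, "y": 0, "z": 0, "rx": 0, "ry": 0, "rz": 0},
  {"x": 0, "y": 0, "z": 0, "rx": 0, "ry": 0, "rz": 0},
  {"x": 0, "y": 0, "z": 0, "rx": 0, "ry": 0, "rz": 0},
], fingers=-1)

```text
clock: 8.3
tool_pos: [0.4685, -0.2494, 0.1258]
orientation: [180.0, 0.0, -93.4]
force: [0.2, -0.1, 0.3]
opening: 0.0328
gripper_force: 0.0
```

Request:
play_rows([
  {"x": 0, "y": 0, "z": 0, "rx": 0, "ry": 0, "rz": 0},
  {"x": 0, "y": 0, "z": 0, "rx": 0, "ry": 0, "rz": 0},
  {"x": 0, "y": 0, "z": 0, "rx": 0, "ry": 0, "rz": 0},
  {"x": 0, "y": 0, "z": 0, "rx": 0, "ry": 0, "rz": 0},
])

```text
clock: 8.8
tool_pos: [0.4684, -0.2494, 0.1257]
orientation: [180.0, 0.0, -93.4]
force: [-1.2, 0.6, 0.6]
opening: 0.0007
gripper_force: 0.0
```

The fingers shut on nothing, so I'll look.

```bash
python3 snap.py w4; python3 - <<'E'
from h import *
a=cv2.imread('pics/w4.png'); s=cams.snapshot('scene');t=cams.snapshot('top'); cv2.imwrite('pics/t4.png',t);cv2.imwrite('pics/s4.png',s)
print(proj(cams.get_calibration('scene'),[[.4688,-.249,.15]]))
r=lambda i:cv2.resize(i,(400,300),interpolation=cv2.INTER_CUBIC)
u=proj(cams.get_calibration('scene'),[[.4688,-.249,.15]])[0].astype(int)
cv2.imwrite('pics/cr4.png',np.vstack([np.hstack([r(a[0:400]),r(s[max(0,u[1]-60):u[1]+60,u[0]-80:u[0]+80])]),np.hstack([r(t[180:270,270:390]),r(a[150:300,220:420])])]))
E
```

```text
8.8 [ 0.4684 -0.2494  0.1257] [180.     0.   -93.41] [ -6.8   9.9 -22.5  -0.  -57.5   3.4] [-1.17  0.61  0.62]
[[297.31965822 197.85491575]]
```

View pics/cr4.png

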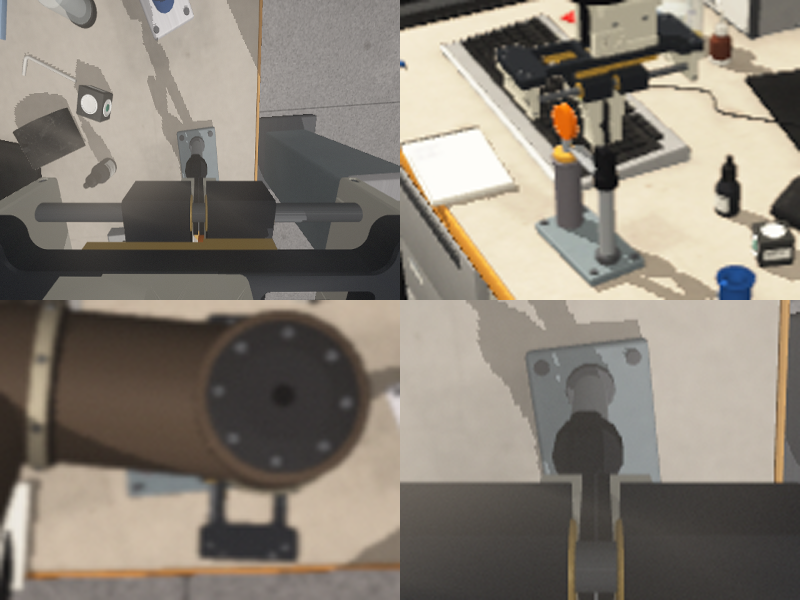

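```bash
python3 -c "
from h import *
o=ctrl.get_obs();print(o)"
```

```text
{'clock': 8.95, 'joint_pos': array([-6.85027240e+00,  9.92165966e+00, -2.25337726e+01, -2.86934352e-04,
       -5.75415846e+01,  3.43295978e+00]), 'qvel': array([ 0.02537312,  0.02205408, -0.02002489, -0.00890454, -0.07277846,
       -0.01282163]), 'tau': array([ 7.43914479e-04, -4.05325985e+01,  2.63425916e+01,  6.27370119e+00,
        4.12823819e-02,  3.31529168e-05]), 'tool_pos': array([ 0.46845817, -0.24945446,  0.12577293]), 'orientation': array([-1.79997008e+02,  6.30520579e-05, -9.34174666e+01]), 'force': array([ 0.20931659, -0.13552873,  0.27598347]), 'moment': array([-0.03540529,  0.1222285 , -0.07419837]), 'gripper_force': 0.0, 'opening': 0.00027061134242987496}
```

Request:
play_rows([
  {"x": 0, "y": 0, "z": 0, "rx": 0, "ry": 0, "rz": 0},
  {"x": 0, "y": 0, "z": 0, "rx": 0, "ry": 0, "rz": 0},
])

```text
clock: 9.2
tool_pos: [0.4684, -0.2494, 0.1258]
orientation: [-180.0, 0.0, -93.4]
force: [-0.1, -0.4, 0.3]
opening: 0.0004
gripper_force: 0.0
```

```bash
python3 - <<'E'
from h import *
import pickle
cs=cams.get_calibration('scene');c4=pickle.load(open('w4.pkl','rb'))
P=[[.4684,-.2494,.1258],[.4684,-.2494,.155],[.4688,-.249,.122]]
u=proj(cs,P); print('scene crop', (u-[217,137])*2.5+[400,0]); print('w4',proj(c4,P)); print(c4['position'],c4['rotation'])
a=cv2.imread('pics/w4.png'); s=cv2.imread('pics/s4.png')
r=lambda i:cv2.resize(i,(400,600),interpolation=cv2.INTER_CUBIC)
cv2.imwrite('pics/cr5.png',np.hstack([r(s[140:230,267:327]),r(a[190:340,270:370])]))
E
```

```text
scene crop [[601.1947088  172.28471383]
 [600.51614834 148.25433031]
 [601.44571343 175.08720226]]
w4 [[316.45136535 229.39120903]
 [316.30944869 246.37473023]
 [315.97481847 228.02532371]]
[ 0.46296878 -0.32860341  0.3215305 ] [-1.67488153e+01 -3.26631323e-02  1.76587233e+02]
```

View pics/cr5.png

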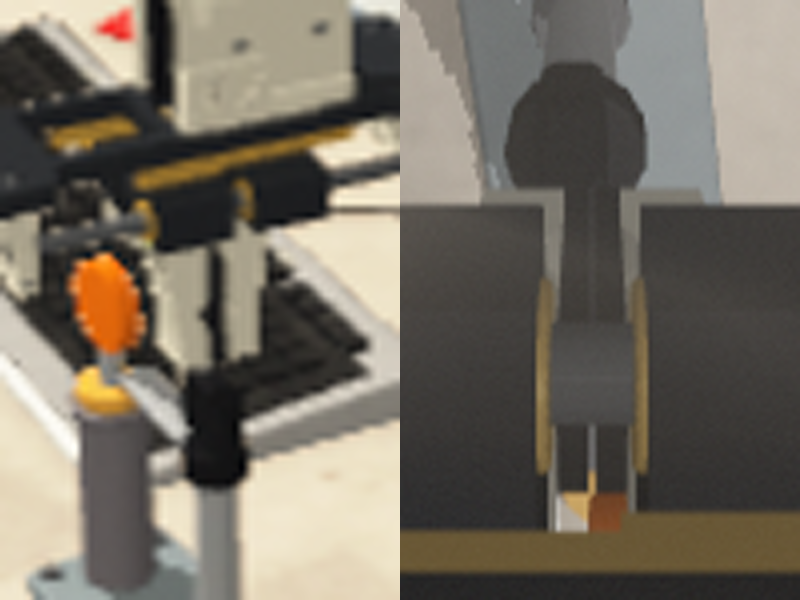

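The scene crop shows the finger ends at crop y≈365, about at the height of the knob's top (z≈0.155), while the state says 0.126. The shut pads are therefore above the bar. I'll reopen part-way, go 22 mm lower and close again, watching the force.

Request:
play_rows([
  {"x": 0, "y": 0, "z": 0, "rx": 0, "ry": 0, "rz": 0},
  {"x": 0, "y": 0, "z": 0, "rx": 0, "ry": 0, "rz": 0},
  {"x": 0, "y": 0, "z": 0, "rx": 0, "ry": 0, "rz": 0},
  {"x": 0, "y": 0, "z": 0, "rx": 0, "ry": 0, "rz": 0},
  {"x": 0, "y": 0, "z": 0, "rx": 0, "ry": 0, "rz": 0},
  {"x": 0, "y": 0, "z": 0.2, "rx": 0, "ry": 0, "rz": 0},
  {"x": 0, "y": 0, "z": 0.2, "rx": 0, "ry": 0, "rz": 0},
  {"x": 0, "y": 0, "z": 0.2, "rx": 0, "ry": 0, "rz": 0},
  {"x": 0, "y": 0, "z": 0.2, "rx": 0, "ry": 0, "rz": 0},
], fingers=-0.1)

```text
clock: 10.32
tool_pos: [0.4683, -0.2494, 0.1053]
orientation: [180.0, 0.0, -93.4]
force: [-0.5, 0.2, 0.7]
opening: 0.0392
gripper_force: 0.0
```

```bash
python3 snap.py w6; python3 - <<'E'
from h import *
a=cv2.imread('pics/w6.png'); s=cams.snapshot('scene')
r=lambda i:cv2.resize(i,(400,600),interpolation=cv2.INTER_CUBIC)
cv2.imwrite('pics/cr6.png',np.hstack([r(s[140:230,267:327]),r(a[190:340,270:370])]))
E
```

```text
10.325 [ 0.4683 -0.2494  0.1053] [179.98   0.   -93.42] [ -6.8  11.1 -24.1  -0.  -54.8   3.4] [-0.55  0.23  0.67]
```

View pics/cr6.png

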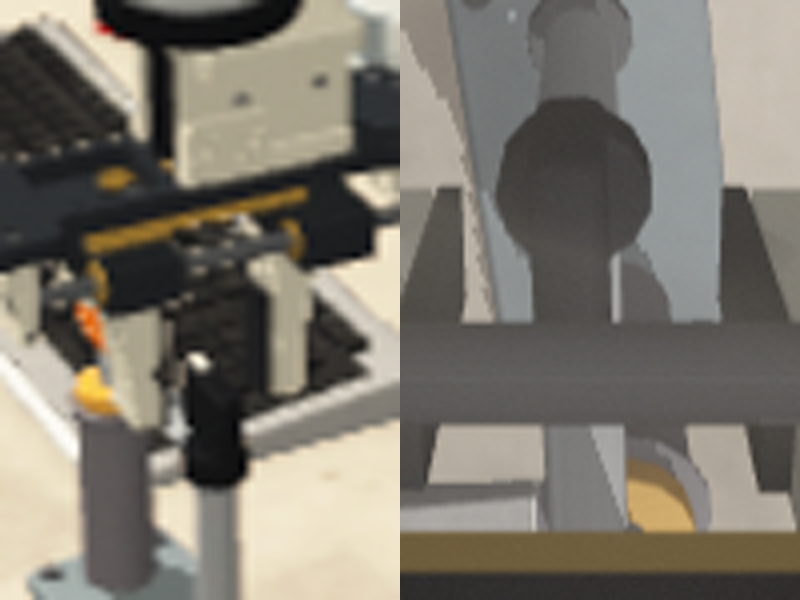

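The fingers now straddle the bar: tips at crop y≈412, knob top at y≈360, so the real tips are at z≈0.128. I'll go 4 mm lower and close.

Request:
play_rows([
  {"x": 0, "y": 0, "z": 0.16, "rx": 0, "ry": 0, "rz": 0},
  {"x": 0, "y": 0, "z": 0, "rx": 0, "ry": 0, "rz": 0},
  {"x": 0, "y": 0, "z": 0, "rx": 0, "ry": 0, "rz": 0},
  {"x": 0, "y": 0, "z": 0, "rx": 0, "ry": 0, "rz": 0},
  {"x": 0, "y": 0, "z": 0, "rx": 0, "ry": 0, "rz": 0},
  {"x": 0, "y": 0, "z": 0, "rx": 0, "ry": 0, "rz": 0},
], fingers=-1)

```text
clock: 11.18
tool_pos: [0.4717, -0.2497, 0.1022]
orientation: [-179.7, -0.0, -93.4]
force: [8.3, -2.0, -7.3]
opening: 0.0117
gripper_force: 30.0
```

Request:
play_rows([
  {"x": 0, "y": -0.15, "z": 0, "rx": 0, "ry": 0, "rz": 0},
  {"x": 0, "y": 0, "z": 0, "rx": 0, "ry": 0, "rz": 1},
  {"x": 0, "y": 0, "z": 0, "rx": 0, "ry": 0, "rz": 1},
  {"x": 0, "y": 0, "z": 0, "rx": 0, "ry": 0, "rz": 1},
  {"x": 0, "y": 0, "z": 0, "rx": 0, "ry": 0, "rz": 1},
  {"x": 0, "y": 0, "z": 0, "rx": 0, "ry": 0, "rz": 1},
  {"x": 0, "y": 0, "z": 0, "rx": 0, "ry": 0, "rz": 1},
  {"x": 0, "y": 0, "z": 0, "rx": 0, "ry": 0, "rz": 1},
  {"x": 0, "y": 0, "z": 0, "rx": 0, "ry": 0, "rz": 1},
  {"x": 0, "y": 0, "z": 0, "rx": 0, "ry": 0, "rz": 0},
])

```text
clock: 12.42
tool_pos: [0.4701, -0.2492, 0.1021]
orientation: [179.8, -0.1, -125.5]
force: [-6.2, 3.7, 9.2]
opening: 0.0119
gripper_force: 30.0
```

Request:
play_rows([
  {"x": 0, "y": 0, "z": 0, "rx": 0, "ry": 0, "rz": 1},
  {"x": 0, "y": 0, "z": 0, "rx": 0, "ry": 0, "rz": 1},
  {"x": 0, "y": 0, "z": 0, "rx": 0, "ry": 0, "rz": 1},
  {"x": 0, "y": 0, "z": 0, "rx": 0, "ry": 0, "rz": 1},
  {"x": 0, "y": 0, "z": 0, "rx": 0, "ry": 0, "rz": 1},
  {"x": 0, "y": 0, "z": 0, "rx": 0, "ry": 0, "rz": 1},
  {"x": 0, "y": 0, "z": 0, "rx": 0, "ry": 0, "rz": 1},
  {"x": 0, "y": 0, "z": 0, "rx": 0, "ry": 0, "rz": 1},
  {"x": 0, "y": 0, "z": 0, "rx": 0, "ry": 0, "rz": 1},
  {"x": 0, "y": 0, "z": 0, "rx": 0, "ry": 0, "rz": 1},
  {"x": 0, "y": 0, "z": 0, "rx": 0, "ry": 0, "rz": 1},
  {"x": 0, "y": 0, "z": 0, "rx": 0, "ry": 0, "rz": 0},
  {"x": 0, "y": 0, "z": 0, "rx": 0, "ry": 0, "rz": 0},
])

```text
clock: 14.05
tool_pos: [0.4689, -0.2476, 0.102]
orientation: [179.8, -0.3, -169.4]
force: [-10.7, 14.1, 15.0]
opening: 0.0118
gripper_force: 30.6
```

```bash
python3 -c "
from h import *
o=ctrl.get_obs();print(o['moment'],o['orientation'],o['joint_pos'],o['force'])"
```

```text
[5.34835989 3.95435091 0.4932093 ] [ 179.78234104   -0.26080505 -169.38515452] [ -6.73846942  11.4886146  -23.98878799  -0.15897479 -54.83655463
 -72.55526906] [-10.72418702  14.11074032  14.98855578]
```

The total turn is 0.10 + 1.33 = 1.43 rad and there is a moment against the stop, so the knob is at its stop. I'll release with a small opening, since the tab is near, then rise and turn back.

Request:
play_rows([
  {"x": 0, "y": 0, "z": 0, "rx": 0, "ry": 0, "rz": 0},
  {"x": 0, "y": 0, "z": 0, "rx": 0, "ry": 0, "rz": 0},
  {"x": 0, "y": 0, "z": 0, "rx": 0, "ry": 0, "rz": 0},
  {"x": 0, "y": 0, "z": 0, "rx": 0, "ry": 0, "rz": 0},
  {"x": 0, "y": 0, "z": -0.5, "rx": 0, "ry": 0, "rz": 0},
  {"x": 0, "y": 0, "z": -1, "rx": 0, "ry": 0, "rz": 0},
  {"x": 0, "y": 0, "z": -1, "rx": 0, "ry": 0, "rz": 0},
  {"x": 0, "y": 0, "z": -1, "rx": 0, "ry": 0, "rz": 0},
  {"x": 0, "y": 0, "z": -1, "rx": 0, "ry": 0, "rz": 0},
], fingers=-0.32)

```text
clock: 15.18
tool_pos: [0.4722, -0.2498, 0.2161]
orientation: [-180.0, 0.0, -169.4]
force: [0.1, 0.9, -0.3]
opening: 0.0296
gripper_force: 0.0
```

Request:
play_rows([
  {"x": 0, "y": 0, "z": 0, "rx": 0, "ry": 0, "rz": -1},
  {"x": 0, "y": 0, "z": 0, "rx": 0, "ry": 0, "rz": -1},
  {"x": 0, "y": 0, "z": 0, "rx": 0, "ry": 0, "rz": -1},
  {"x": 0, "y": 0, "z": 0, "rx": 0, "ry": 0, "rz": -1},
  {"x": 0, "y": 0, "z": 0, "rx": 0, "ry": 0, "rz": -1},
  {"x": 0, "y": 0, "z": 0, "rx": 0, "ry": 0, "rz": -1},
  {"x": 0, "y": 0, "z": 0, "rx": 0, "ry": 0, "rz": -1},
  {"x": 0, "y": 0, "z": 0, "rx": 0, "ry": 0, "rz": -1},
  {"x": 0, "y": 0, "z": 0, "rx": 0, "ry": 0, "rz": -1},
  {"x": 0, "y": 0, "z": 0, "rx": 0, "ry": 0, "rz": -1},
  {"x": 0, "y": 0, "z": 0, "rx": 0, "ry": 0, "rz": -1},
  {"x": 0, "y": 0, "z": 0, "rx": 0, "ry": 0, "rz": -1},
  {"x": 0, "y": 0, "z": 0, "rx": 0, "ry": 0, "rz": -1},
  {"x": 0, "y": 0, "z": 0, "rx": 0, "ry": 0, "rz": -1},
  {"x": 0, "y": 0, "z": 0, "rx": 0, "ry": 0, "rz": -1},
  {"x": 0, "y": 0, "z": 0, "rx": 0, "ry": 0, "rz": -1},
  {"x": 0, "y": 0, "z": 0, "rx": 0, "ry": 0, "rz": -1},
  {"x": 0, "y": 0, "z": 0, "rx": 0, "ry": 0, "rz": -1},
  {"x": 0, "y": 0, "z": 0, "rx": 0, "ry": 0, "rz": -1},
  {"x": 0, "y": 0, "z": 0, "rx": 0, "ry": 0, "rz": -1},
], fingers=1)

```text
clock: 17.68
tool_pos: [0.4723, -0.2498, 0.2152]
orientation: [-180.0, -0.0, -89.3]
force: [-1.0, -1.0, -0.3]
opening: 0.0876
gripper_force: 0.0
```

```bash
cat >> h.py <<'E'
def plan(pt,ypr_deg_matrix_or_euler,off=0.046):
    "shift needed (units of 25 mm, in tool axes) so that grasp point (off behind TCP) is at pt with given euler"
    o=ctrl.get_obs(); Rc=R.from_euler('xyz',o['orientation'],degrees=True).as_matrix()
    Rt=R.from_euler('xyz',ypr_deg_matrix_or_euler,degrees=True).as_matrix()
    T=np.array(pt)+Rt[:,2]*off
    d=T-o['tool_pos']; rv=np.degrees(R.from_matrix(Rc.T@Rt).as_rotvec())/4
    print('target TCP',T.round(4),'shift cur axes',(Rc.T@d/.025).round(2),'shift target axes',(Rt.T@d/.025).round(2),'turn rows',rv.round(2))
def down(yaw,tilt):
    M=R.from_euler('xyz',[180,0,yaw],degrees=True)*R.from_rotvec([0,np.radians(tilt),0]); return M.as_euler('xyz',degrees=True)
E
python3 - <<'E'
from h import *
o=ctrl.get_obs();print(o['clock'],o['tool_pos'],o['orientation'],o['joint_pos'].round(1))
e=down(-85.1,40);Rt=R.from_euler('xyz',e,degrees=True).as_matrix()
tab=np.array([.4648,-.1635,.144])
plan(tab-.08*Rt[:,2],e); print(Rt.round(2))
im=cams.snapshot('top'); cv2.imwrite('pics/t7.png',im)
im=cams.snapshot('wrist'); cv2.imwrite('pics/w7.png',im)
E
```

```text
17.675 [ 0.47227181 -0.24980369  0.21522228] [-1.79956696e+02 -1.82131903e-02 -8.92828025e+01] [ -6.8   6.2 -14.6   0.  -69.1   7.5]
target TCP [ 0.4629 -0.1417  0.17  ] shift cur axes [-4.33  0.32  1.81] shift target axes [-4.49  0.   -1.4 ] turn rows [ 0.35  9.99 -1.01]
[[ 0.07 -1.    0.05]
 [-0.76 -0.09 -0.64]
 [ 0.64  0.   -0.77]]
```

Request:
play_rows([
  {"x": 0, "y": 0, "z": 0, "rx": 0, "ry": 0, "rz": -1},
  {"x": 0, "y": 0, "z": 0, "rx": 0, "ry": 1, "rz": 0},
  {"x": 0, "y": 0, "z": 0, "rx": 0, "ry": 1, "rz": 0},
  {"x": 0, "y": 0, "z": 0, "rx": 0, "ry": 1, "rz": 0},
  {"x": 0, "y": 0, "z": 0, "rx": 0, "ry": 1, "rz": 0},
  {"x": 0, "y": 0, "z": 0, "rx": 0, "ry": 1, "rz": 0},
  {"x": 0, "y": 0, "z": 0, "rx": 0, "ry": 1, "rz": 0},
  {"x": 0, "y": 0, "z": 0, "rx": 0, "ry": 1, "rz": 0},
  {"x": 0, "y": 0, "z": 0, "rx": 0, "ry": 1, "rz": 0},
  {"x": 0, "y": 0, "z": 0, "rx": 0, "ry": 1, "rz": 0},
  {"x": 0, "y": 0, "z": 0, "rx": 0, "ry": 1, "rz": 0},
  {"x": -0.9, "y": 0, "z": -0.28, "rx": 0, "ry": 0, "rz": 0},
  {"x": -0.9, "y": 0, "z": -0.28, "rx": 0, "ry": 0, "rz": 0},
  {"x": -0.9, "y": 0, "z": -0.28, "rx": 0, "ry": 0, "rz": 0},
  {"x": -0.9, "y": 0, "z": -0.28, "rx": 0, "ry": 0, "rz": 0},
  {"x": -0.9, "y": 0, "z": -0.28, "rx": 0, "ry": 0, "rz": 0},
  {"x": 0, "y": 0, "z": 0, "rx": 0, "ry": 0, "rz": 0},
])

```text
clock: 19.9
tool_pos: [0.4642, -0.1402, 0.169]
orientation: [-179.9, -40.0, -85.4]
force: [0.5, 0.7, 0.8]
opening: 0.0874
gripper_force: 0.0
```

```bash
python3 snap.py w8; python3 - <<'E'
from h import *
import pickle
e=down(-85.1,40); tab=np.array([.4648,-.1635,.144]); plan(tab,e)
c=pickle.load(open('w8.pkl','rb')); im=cv2.imread('pics/w8.png')
print('pred tab,collar,knobtop',proj(c,[tab,[.4648,-.1635,.108],[.4695,-.249,.152]]).round(1))
s=cams.snapshot('scene'); cv2.imwrite('pics/s8.png',s)
r=lambda i:cv2.resize(i,(400,400),interpolation=cv2.INTER_CUBIC)
cv2.imwrite('pics/cr8.png',np.hstack([r(s[130:230,247:347]),r(im[:,120:520])]))
E
```

```text
19.9 [ 0.4642 -0.1402  0.169 ] [-179.91  -40.01  -85.44] [ 35.2   6.6 -47.8  37.9 -64.4 -56.3] [0.48 0.69 0.8 ]
target TCP [ 0.4673 -0.193   0.1088] shift cur axes [0.05 0.04 3.19] shift target axes [0.05 0.05 3.19] turn rows [ 0.04 -0.   -0.07]
pred tab,collar,knobtop [[317.9 211.4]
 [317.9 225. ]
 [320.2 124.9]]
```

View pics/cr8.png

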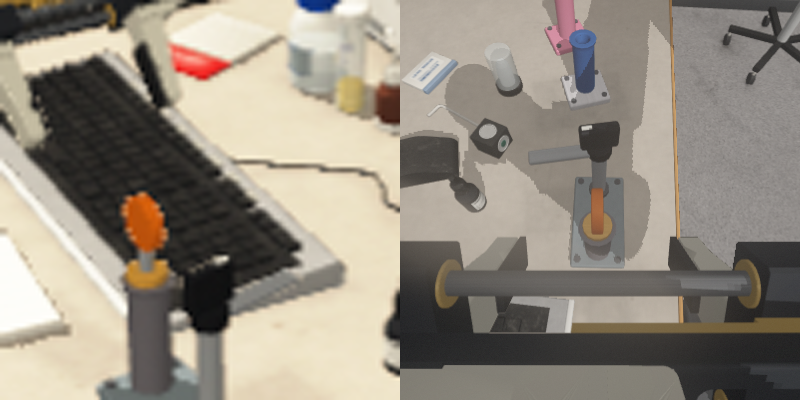

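This shows the knob bar turned with the tongue clear, and the tab at (317,210), matching the prediction (318,211). Next I'll advance along the tool and close on the tab.

Request:
play_rows([
  {"x": 0, "y": 0, "z": 0.8, "rx": 0, "ry": 0, "rz": 0},
  {"x": 0, "y": 0, "z": 0.8, "rx": 0, "ry": 0, "rz": 0},
  {"x": 0, "y": 0, "z": 0.8, "rx": 0, "ry": 0, "rz": 0},
  {"x": 0.05, "y": 0.04, "z": 0.79, "rx": 0, "ry": 0, "rz": 0},
  {"x": 0, "y": 0, "z": 0, "rx": 0, "ry": 0, "rz": 0},
])

```text
clock: 20.62
tool_pos: [0.4655, -0.1952, 0.1083]
orientation: [179.9, -40.0, -85.5]
force: [1.1, -0.8, 0.8]
opening: 0.0876
gripper_force: 0.0
```

Request:
play_rows([
  {"x": 0, "y": 0, "z": 0, "rx": 0, "ry": 0, "rz": 0},
  {"x": 0, "y": 0, "z": 0, "rx": 0, "ry": 0, "rz": 0},
  {"x": 0, "y": 0, "z": 0, "rx": 0, "ry": 0, "rz": 0},
  {"x": 0, "y": 0, "z": 0, "rx": 0, "ry": 0, "rz": 0},
  {"x": 0, "y": 0, "z": 0, "rx": 0, "ry": 0, "rz": 0},
  {"x": 0, "y": 0, "z": 0, "rx": 0, "ry": 0, "rz": 0},
  {"x": 0, "y": 0, "z": 0, "rx": 0, "ry": 0, "rz": 0},
  {"x": 0, "y": 0, "z": 0, "rx": 0, "ry": 0, "rz": 0},
  {"x": 0, "y": 0, "z": 0, "rx": 0, "ry": 0, "rz": 0},
  {"x": 0, "y": 0, "z": 0, "rx": 0, "ry": 0, "rz": 0},
], fingers=-1)

```text
clock: 21.88
tool_pos: [0.4669, -0.1933, 0.1084]
orientation: [-180.0, -40.0, -85.4]
force: [1.9, 0.8, -1.6]
opening: 0.0097
gripper_force: 30.0
```

```bash
python3 - <<'E'
from h import *
import pickle
o=ctrl.get_obs();print(o['tool_pos'],o['orientation'],o['force'],o['opening'])
c=pickle.load(open('w8.pkl','rb')); im=cv2.imread('pics/w8.png')
m=cv2.inRange(cv2.cvtColor(im,cv2.COLOR_BGR2HSV),(105,110,20),(125,255,255)); m[:, :280]=0; m[:,345:]=0; m[120:]=0
for y in range(20,100,3):
    x=np.where(m[y])[0]
    if len(x): print(y,x.min(),x.max(),len(x))
for n,uv in (('w8',(303,38)),): print(onz(c,uv,.1))
print('pred mouth rim', proj(c,[[.508,-.440,.1],[.508+.02,-.44,.1],[.508-.02,-.44,.1],[.508,-.42,.1],[.508,-.46,.1]]).round(1))
E
```

```text
[ 0.46688633 -0.19328752  0.10842323] [-179.97817521  -39.98125342  -85.41847304] [ 1.86898158  0.76558834 -1.61691371] 0.009734214522065377
32 294 311 18
35 292 314 23
38 291 315 22
41 291 314 19
44 292 312 21
47 298 313 11
50 308 312 4
53 302 311 6
56 304 311 8
59 302 309 7
62 303 307 4
65 303 306 4
68 303 304 2
[ 0.50778907 -0.43877567  0.1       ]
pred mouth rim [[302.9  37.4]
 [288.7  36.6]
 [317.2  38.2]
 [301.5  47.3]
 [304.4  27.9]]
```

The tab is gripped (9.7 mm opening) and the tube mouth is confirmed at about (.508,−.4395). I'll lift 160 mm so the tip clears the knob.

Request:
play_rows([
  {"x": 0.3, "y": 0, "z": -0.36, "rx": 0, "ry": 0, "rz": 0},
  {"x": 0.64, "y": 0, "z": -0.76, "rx": 0, "ry": 0, "rz": 0},
  {"x": 0.64, "y": 0, "z": -0.76, "rx": 0, "ry": 0, "rz": 0},
  {"x": 0.64, "y": 0, "z": -0.76, "rx": 0, "ry": 0, "rz": 0},
  {"x": 0.64, "y": 0, "z": -0.76, "rx": 0, "ry": 0, "rz": 0},
  {"x": 0.64, "y": 0, "z": -0.76, "rx": 0, "ry": 0, "rz": 0},
  {"x": 0.64, "y": 0, "z": -0.76, "rx": 0, "ry": 0, "rz": 0},
  {"x": 0, "y": 0, "z": 0, "rx": 0, "ry": 0, "rz": 0},
  {"x": 0, "y": 0, "z": 0, "rx": 0, "ry": 0, "rz": 0},
])

```text
clock: 23.0
tool_pos: [0.4658, -0.1939, 0.2687]
orientation: [179.9, -40.0, -85.4]
force: [-0.3, -0.2, -1.4]
opening: 0.0099
gripper_force: 30.0
```

```bash
python3 - <<'E'
from h import *
o=ctrl.get_obs();print(o['clock'],o['tool_pos'],o['orientation'],o['force'],o['opening'],o['joint_pos'].round(1))
c=cams.get_calibration('scene');s=cams.snapshot('scene');cv2.imwrite('pics/s9.png',s)
tab=o['tool_pos']+np.array([-.002,.0295,.0353])
print('tab',tab,'pred tab,collar,tip',proj(c,[tab,tab-[0,0,.040],tab-[0,0,.129]]).round(1))
hsv=cv2.cvtColor(s,cv2.COLOR_BGR2HSV)
for n,lo,hi in(('orange',(5,190,150),(17,255,255)),('brass',(18,110,150),(28,255,255)),('red',(0,150,100),(4,255,255)),('blue',(105,110,20),(125,255,255))):
    r,m=blob(s,lo,hi,(230,60,400,320),4); print(n,[(x[0].round(1),x[1]) for x in r])
E
```

```text
23.0 [ 0.46581939 -0.19387506  0.2687027 ] [179.92909531 -39.97063691 -85.40181265] [-0.3253579  -0.1900462  -1.36582044] 0.00990129898658979 [ 29.   -0.4 -40.9  37.7 -72.8 -43.5]
tab [ 0.46381939 -0.16437506  0.3040027 ] pred tab,collar,tip [[278.8 131.5]
 [279.5 145.8]
 [280.9 176.1]]
orange [(array([271.6, 274.6]), array([232, 220,  75, 100, 382], dtype=int32)), (array([280.5, 131. ]), array([277, 124,   8,  15,  64], dtype=int32)), (array([284.4, 143.6]), array([283, 143,   3,   3,   5], dtype=int32))]
brass [(array([272.2, 271.1]), array([235, 221,  75,  99, 223], dtype=int32)), (array([279.5, 145.9]), array([275, 143,  10,   6,  45], dtype=int32)), (array([334.1, 153.4]), array([332, 150,   5,   8,  36], dtype=int32)), (array([273.1,  95.6]), array([271,  95,   5,   2,   7], dtype=int32))]
red [(array([293.4, 145.2]), array([285, 141,  19,   9,  75], dtype=int32)), (array([281.2, 173.4]), array([280, 173,   3,   2,   5], dtype=int32))]
blue [(array([350.2, 260.6]), array([344, 244,  15,  36, 423], dtype=int32)), (array([325.9, 127.6]), array([321, 123,  11,  10,  84], dtype=int32))]
```

The rod is in hand and upright: the collar shows at (279.5,145.9) against a predicted (279.5,145.8). Now I'll carry it over the tube.

Request:
play_rows([
  {"x": 0.71, "y": -0.07, "z": 0.6, "rx": 0, "ry": 0, "rz": 0},
  {"x": 0.71, "y": -0.07, "z": 0.6, "rx": 0, "ry": 0, "rz": 0},
  {"x": 0.71, "y": -0.07, "z": 0.6, "rx": 0, "ry": 0, "rz": 0},
  {"x": 0.71, "y": -0.07, "z": 0.6, "rx": 0, "ry": 0, "rz": 0},
  {"x": 0.71, "y": -0.07, "z": 0.6, "rx": 0, "ry": 0, "rz": 0},
  {"x": 0.71, "y": -0.07, "z": 0.6, "rx": 0, "ry": 0, "rz": 0},
  {"x": 0.71, "y": -0.07, "z": 0.6, "rx": 0, "ry": 0, "rz": 0},
  {"x": 0.71, "y": -0.07, "z": 0.6, "rx": 0, "ry": 0, "rz": 0},
  {"x": 0.71, "y": -0.07, "z": 0.6, "rx": 0, "ry": 0, "rz": 0},
  {"x": 0.71, "y": -0.07, "z": 0.6, "rx": 0, "ry": 0, "rz": 0},
  {"x": 0.71, "y": -0.07, "z": 0.6, "rx": 0, "ry": 0, "rz": 0},
  {"x": 0.71, "y": -0.07, "z": 0.6, "rx": 0, "ry": 0, "rz": 0},
  {"x": 0, "y": 0, "z": 0, "rx": 0, "ry": 0, "rz": 0},
  {"x": 0, "y": 0, "z": 0, "rx": 0, "ry": 0, "rz": 0},
])

```text
clock: 24.8
tool_pos: [0.5092, -0.4699, 0.2672]
orientation: [179.9, -40.0, -85.4]
force: [-0.7, 0.8, -1.3]
opening: 0.0097
gripper_force: 30.0
```

```bash
cat > chk.py <<'E'
from h import *
o=ctrl.get_obs();print(o['clock'],o['tool_pos'],o['orientation'],o['force'].round(1),o['opening'],o['joint_pos'].round(1))
Rc=R.from_euler('xyz',o['orientation'],degrees=True).as_matrix()
tab=o['tool_pos']-.046*Rc[:,2]; print('tab',tab.round(4),'to mouth',(np.array([.508,-.4395,.144])-tab).round(4),'units',(Rc.T@(np.array([.508,-.4395,.144])-tab)/.025).round(2))
c=cams.get_calibration('scene');s=cams.snapshot('scene');cv2.imwrite('pics/s10.png',s)
print('pred tab,collar,tip',proj(c,[tab,tab-[0,0,.040],tab-[0,0,.129]]).round(1),'mouth',proj(c,[.508,-.4395,.1]).round(1))
for n,lo,hi in(('orange',(5,190,150),(17,255,255)),('brass',(18,110,150),(28,255,255)),('red',(0,150,100),(4,255,255)),('blue',(105,110,20),(125,255,255))):
    r,m=blob(s,lo,hi,(320,100,400,320),3); print(n,[(x[0].round(1),x[1]) for x in r])
for y in range(240,262,2):
    x=np.where(m[y])[0]; print(y,(x.min(),x.max()) if len(x) else '',end=' ')
E
python3 chk.py
```

```text
24.8 [ 0.50922299 -0.46986209  0.26719312] [179.86607132 -39.96838267 -85.35754303] [-0.7  0.8 -1.3] 0.009716744819930914 [-10.5   7.1 -36.8  54.9 -49.3 -23.4]
tab [ 0.5069 -0.4404  0.3024] to mouth [ 0.0011  0.0009 -0.1584] units [-4.1  -0.06  4.84]
pred tab,collar,tip [[352.7 172.7]
 [352.  188.9]
 [350.6 222.6]] mouth [[349.6 247.9]]
orange [(array([355.4, 172.4]), array([350, 163,  11,  19, 107], dtype=int32))]
brass [(array([352.4, 188.7]), array([346, 184,  14,   9,  84], dtype=int32)), (array([342.9, 131.1]), array([329, 126,  31,  11,  48], dtype=int32)), (array([322.4, 140.5]), array([320, 139,   6,   4,  11], dtype=int32))]
red [(array([351. , 219.5]), array([350, 219,   3,   2,   6], dtype=int32))]
blue [(array([350.2, 260.6]), array([344, 244,  15,  36, 429], dtype=int32)), (array([321.8, 128.3]), array([321, 126,   3,   5,   6], dtype=int32))]
240  242  244 (np.int64(347), np.int64(354)) 246 (np.int64(344), np.int64(357)) 248 (np.int64(344), np.int64(358)) 250 (np.int64(345), np.int64(357)) 252 (np.int64(345), np.int64(356)) 254 (np.int64(345), np.int64(356)) 256 (np.int64(345), np.int64(356)) 258 (np.int64(345), np.int64(356)) 260 (np.int64(344), np.int64(356))
```

Request:
play_rows([
  {"x": -0.51, "y": -0.06, "z": 0.61, "rx": 0, "ry": 0, "rz": 0},
  {"x": -0.51, "y": 0, "z": 0.61, "rx": 0, "ry": 0, "rz": 0},
  {"x": -0.51, "y": 0, "z": 0.61, "rx": 0, "ry": 0, "rz": 0},
  {"x": -0.193, "y": 0, "z": 0.23, "rx": 0, "ry": 0, "rz": 0},
  {"x": -0.193, "y": 0, "z": 0.23, "rx": 0, "ry": 0, "rz": 0},
  {"x": -0.193, "y": 0, "z": 0.23, "rx": 0, "ry": 0, "rz": 0},
  {"x": -0.193, "y": 0, "z": 0.23, "rx": 0, "ry": 0, "rz": 0},
  {"x": 0, "y": 0, "z": 0, "rx": 0, "ry": 0, "rz": 0},
])

```text
clock: 25.85
tool_pos: [0.511, -0.47, 0.178]
orientation: [179.9, -40.0, -85.4]
force: [-0.2, -0.5, -1.5]
opening: 0.01
gripper_force: 30.0
```

```bash
python3 chk.py
```

```text
25.85 [ 0.51099834 -0.47004644  0.17801132] [179.93465616 -39.98527836 -85.38707452] [-0.2 -0.5 -1.5] 0.009994466680487871 [-14.8  11.8 -45.   68.3 -40.7 -37.6]
tab [ 0.5087 -0.4406  0.2133] to mouth [-0.0007  0.0011 -0.0693] units [-1.81  0.02  2.09]
pred tab,collar,tip [[351.9 207.7]
 [351.2 222.5]
 [349.8 253.3]] mouth [[349.6 247.9]]
orange [(array([354.4, 207.4]), array([350, 199,   9,  17,  93], dtype=int32))]
brass [(array([339. , 170.2]), array([320, 163,  40,  17, 100], dtype=int32)), (array([351.4, 222.4]), array([346, 218,  12,   9,  79], dtype=int32)), (array([332.6, 176.8]), array([332, 176,   2,   3,   5], dtype=int32))]
red []
blue [(array([350.2, 261.6]), array([344, 244,  15,  36, 394], dtype=int32))]
240  242  244 (np.int64(347), np.int64(354)) 246 (np.int64(344), np.int64(357)) 248 (np.int64(344), np.int64(358)) 250 (np.int64(345), np.int64(357)) 252 (np.int64(345), np.int64(356)) 254 (np.int64(345), np.int64(356)) 256 (np.int64(345), np.int64(356)) 258 (np.int64(345), np.int64(356)) 260 (np.int64(345), np.int64(356))
```

Request:
play_rows([
  {"x": -0.193, "y": 0, "z": 0.23, "rx": 0, "ry": 0, "rz": 0},
  {"x": -0.193, "y": 0, "z": 0.23, "rx": 0, "ry": 0, "rz": 0},
  {"x": -0.193, "y": 0, "z": 0.23, "rx": 0, "ry": 0, "rz": 0},
  {"x": -0.193, "y": 0, "z": 0.23, "rx": 0, "ry": 0, "rz": 0},
])

```text
clock: 26.4
tool_pos: [0.5113, -0.47, 0.1479]
orientation: [180.0, -40.0, -85.4]
force: [-0.0, 0.2, -1.3]
opening: 0.01
gripper_force: 30.0
```

Request:
play_rows([
  {"x": -0.193, "y": 0, "z": 0.23, "rx": 0, "ry": 0, "rz": 0},
  {"x": -0.193, "y": 0, "z": 0.23, "rx": 0, "ry": 0, "rz": 0},
  {"x": -0.193, "y": 0, "z": 0.23, "rx": 0, "ry": 0, "rz": 0},
  {"x": -0.1, "y": 0, "z": 0.12, "rx": 0, "ry": 0, "rz": 0},
  {"x": 0, "y": 0, "z": 0, "rx": 0, "ry": 0, "rz": 0},
])

```text
clock: 27.02
tool_pos: [0.5111, -0.4701, 0.1218]
orientation: [180.0, -40.0, -85.4]
force: [-0.1, 0.2, -1.5]
opening: 0.01
gripper_force: 30.0
```

```bash
python3 chk.py
```

```text
27.025 [ 0.51114409 -0.47013331  0.12180816] [179.9591192  -39.99184127 -85.40385088] [-0.1  0.2 -1.5] 0.010016136553575281 [-19.2  15.4 -49.2  80.9 -36.6 -48.8]
tab [ 0.5088 -0.4407  0.1571] to mouth [-0.0008  0.0012 -0.0131] units [-0.37  0.03  0.37]
pred tab,collar,tip [[351.  228.3]
 [350.4 242.3]
 [349.1 271.4]] mouth [[349.6 247.9]]
orange [(array([353.5, 228.1]), array([349, 220,   9,  16,  85], dtype=int32))]
brass [(array([339., 192.]), array([320, 185,  39,  16, 106], dtype=int32)), (array([350.6, 242.2]), array([345, 238,  12,   9,  73], dtype=int32)), (array([350., 197.]), array([350, 197,   1,   1,   1], dtype=int32))]
red []
blue [(array([350.2, 262.2]), array([344, 246,  15,  34, 380], dtype=int32))]
240  242  244  246 (np.int64(344), np.int64(357)) 248 (np.int64(344), np.int64(358)) 250 (np.int64(345), np.int64(357)) 252 (np.int64(345), np.int64(356)) 254 (np.int64(345), np.int64(356)) 256 (np.int64(345), np.int64(356)) 258 (np.int64(345), np.int64(356)) 260 (np.int64(345), np.int64(356))
```

Request:
play_rows([
  {"x": -0.14, "y": 0, "z": 0.17, "rx": 0, "ry": 0, "rz": 0},
  {"x": -0.14, "y": 0, "z": 0.17, "rx": 0, "ry": 0, "rz": 0},
  {"x": -0.026, "y": 0, "z": 0.031, "rx": 0, "ry": 0, "rz": 0},
  {"x": -0.026, "y": 0, "z": 0.031, "rx": 0, "ry": 0, "rz": 0},
  {"x": 0, "y": 0, "z": 0, "rx": 0, "ry": 0, "rz": 0},
])

```text
clock: 27.7
tool_pos: [0.5114, -0.4701, 0.1091]
orientation: [-180.0, -40.0, -85.4]
force: [-0.5, 0.1, -2.4]
opening: 0.0101
gripper_force: 30.0
```

Request:
play_rows([
  {"x": -0.026, "y": 0, "z": 0.031, "rx": 0, "ry": 0, "rz": 0},
  {"x": 0, "y": 0, "z": 0, "rx": 0, "ry": 0, "rz": 0},
])

```text
clock: 27.95
tool_pos: [0.5116, -0.4701, 0.1083]
orientation: [-180.0, -40.0, -85.4]
force: [0.1, -0.2, -1.0]
opening: 0.0098
gripper_force: 30.0
```

Another 1 mm at a time until contact is felt.

Request:
play_rows([
  {"x": -0.026, "y": 0, "z": 0.031, "rx": 0, "ry": 0, "rz": 0},
  {"x": 0, "y": 0, "z": 0, "rx": 0, "ry": 0, "rz": 0},
])

```text
clock: 28.2
tool_pos: [0.5119, -0.4704, 0.1083]
orientation: [-179.9, -40.1, -85.5]
force: [-0.9, 1.7, 4.9]
opening: 0.0101
gripper_force: 30.0
```

Request:
play_rows([
  {"x": -0.013, "y": 0, "z": 0.016, "rx": 0, "ry": 0, "rz": 0},
  {"x": 0, "y": 0, "z": 0, "rx": 0, "ry": 0, "rz": 0},
])

```text
clock: 28.45
tool_pos: [0.512, -0.4705, 0.1083]
orientation: [-179.9, -40.1, -85.5]
force: [-2.6, 5.0, 8.9]
opening: 0.0096
gripper_force: 30.0
```

```bash
python3 chk.py
```

```text
28.45 [ 0.51195466 -0.47045669  0.10831493] [-179.89754264  -40.13149287  -85.46405267] [-2.6  5.   8.9] 0.00963000553022705 [-20.6  16.4 -50.1  84.9 -35.8 -52.1]
tab [ 0.5095 -0.4409  0.1435] to mouth [-0.0015  0.0014  0.0005] units [-0.03  0.06 -0.06]
pred tab,collar,tip [[351.2 233.1]
 [350.5 246.9]
 [349.2 275.6]] mouth [[349.6 247.9]]
orange [(array([353.6, 233. ]), array([349, 225,   9,  16,  85], dtype=int32))]
brass [(array([338.6, 197.3]), array([320, 190,  39,  16, 109], dtype=int32)), (array([350.9, 246.7]), array([346, 242,  11,   9,  68], dtype=int32)), (array([332.2, 204.8]), array([331, 204,   3,   3,   4], dtype=int32))]
red []
blue [(array([350.1, 264.1]), array([344, 246,  15,  34, 335], dtype=int32)), (array([330., 125.]), array([330, 125,   1,   1,   1], dtype=int32))]
240  242  244  246 (np.int64(344), np.int64(344)) 248 (np.int64(344), np.int64(358)) 250 (np.int64(345), np.int64(357)) 252 (np.int64(345), np.int64(356)) 254 (np.int64(345), np.int64(356)) 256 (np.int64(345), np.int64(356)) 258 (np.int64(345), np.int64(356)) 260 (np.int64(345), np.int64(356))
```

The collar is seated (contact 9 N, z stopped). I'll pause, then draw out 170 mm.

Request:
play_rows([
  {"x": 0, "y": 0, "z": 0, "rx": 0, "ry": 0, "rz": 0},
  {"x": 0, "y": 0, "z": 0, "rx": 0, "ry": 0, "rz": 0},
  {"x": 0, "y": 0, "z": 0, "rx": 0, "ry": 0, "rz": 0},
  {"x": 0.2, "y": 0, "z": -0.24, "rx": 0, "ry": 0, "rz": 0},
  {"x": 0.4, "y": 0, "z": -0.48, "rx": 0, "ry": 0, "rz": 0},
  {"x": 0.5, "y": 0, "z": -0.6, "rx": 0, "ry": 0, "rz": 0},
  {"x": 0.5, "y": 0, "z": -0.6, "rx": 0, "ry": 0, "rz": 0},
  {"x": 0.5, "y": 0, "z": -0.6, "rx": 0, "ry": 0, "rz": 0},
  {"x": 0.5, "y": 0, "z": -0.6, "rx": 0, "ry": 0, "rz": 0},
  {"x": 0.5, "y": 0, "z": -0.6, "rx": 0, "ry": 0, "rz": 0},
  {"x": 0.5, "y": 0, "z": -0.6, "rx": 0, "ry": 0, "rz": 0},
  {"x": 0.5, "y": 0, "z": -0.6, "rx": 0, "ry": 0, "rz": 0},
  {"x": 0.4, "y": 0, "z": -0.48, "rx": 0, "ry": 0, "rz": 0},
  {"x": 0, "y": 0, "z": 0, "rx": 0, "ry": 0, "rz": 0},
  {"x": 0, "y": 0, "z": 0, "rx": 0, "ry": 0, "rz": 0},
])

```text
clock: 30.38
tool_pos: [0.5109, -0.4694, 0.2814]
orientation: [179.9, -40.0, -85.4]
force: [-0.2, -0.4, -2.3]
opening: 0.0098
gripper_force: 30.0
```

```bash
python3 chk.py|head -12
```

```text
30.375 [ 0.51092175 -0.46937667  0.28141297] [179.93670283 -39.96584627 -85.38804597] [-0.2 -0.4 -2.3] 0.009797136553203458 [-10.    6.7 -35.3  53.4 -50.8 -21.6]
tab [ 0.5086 -0.4399  0.3167] to mouth [-0.0006  0.0004 -0.1727] units [-4.45  0.02  5.28]
pred tab,collar,tip [[353.5 166.6]
 [352.8 182.9]
 [351.3 217.1]] mouth [[349.6 247.9]]
orange [(array([356.3, 166.1]), array([351, 157,  10,  18, 102], dtype=int32))]
brass [(array([352.9, 182.5]), array([347, 178,  13,   9,  81], dtype=int32)), (array([342.2, 124.9]), array([329, 121,  29,   9,  36], dtype=int32)), (array([333.4, 154.4]), array([332, 151,   5,   7,  20], dtype=int32))]
red [(array([351.2, 214. ]), array([350, 213,   4,   3,   8], dtype=int32))]
blue [(array([350.1, 260.5]), array([344, 243,  15,  37, 431], dtype=int32))]
240  242  244 (np.int64(346), np.int64(354)) 246 (np.int64(344), np.int64(357)) 248 (np.int64(344), np.int64(358)) 250 (np.int64(345), np.int64(357)) 252 (np.int64(345), np.int64(356)) 254 (np.int64(345), np.int64(356)) 256 (np.int64(345), np.int64(356)) 258 (np.int64(345), np.int64(356)) 260 (np.int64(344), np.int64(356))
```

Request:
play_rows([
  {"x": -0.71, "y": 0.2, "z": -0.6, "rx": 0, "ry": 0, "rz": 0},
  {"x": -0.71, "y": 0.2, "z": -0.6, "rx": 0, "ry": 0, "rz": 0},
  {"x": -0.71, "y": 0.2, "z": -0.6, "rx": 0, "ry": 0, "rz": 0},
  {"x": -0.71, "y": 0.2, "z": -0.6, "rx": 0, "ry": 0, "rz": 0},
  {"x": -0.71, "y": 0.2, "z": -0.6, "rx": 0, "ry": 0, "rz": 0},
  {"x": -0.71, "y": 0.2, "z": -0.6, "rx": 0, "ry": 0, "rz": 0},
  {"x": -0.71, "y": 0.2, "z": -0.6, "rx": 0, "ry": 0, "rz": 0},
  {"x": -0.71, "y": 0.2, "z": -0.6, "rx": 0, "ry": 0, "rz": 0},
  {"x": -0.71, "y": 0.2, "z": -0.6, "rx": 0, "ry": 0, "rz": 0},
  {"x": -0.71, "y": 0.2, "z": -0.6, "rx": 0, "ry": 0, "rz": 0},
  {"x": -0.71, "y": 0.2, "z": -0.6, "rx": 0, "ry": 0, "rz": 0},
  {"x": 0, "y": 0, "z": 0, "rx": 0, "ry": 0, "rz": 0},
])

```text
clock: 31.92
tool_pos: [0.4362, -0.2182, 0.2828]
orientation: [180.0, -40.0, -85.3]
force: [-0.0, -0.3, -1.6]
opening: 0.0098
gripper_force: 30.0
```

Request:
play_rows([
  {"x": 0, "y": 0, "z": 0, "rx": 0, "ry": -1, "rz": 0},
  {"x": 0, "y": 0, "z": 0, "rx": 0, "ry": -1, "rz": 0},
  {"x": 0, "y": 0, "z": 0, "rx": 0, "ry": -1, "rz": 0},
  {"x": 0, "y": 0, "z": 0, "rx": 0, "ry": -1, "rz": 0},
  {"x": 0, "y": 0, "z": 0, "rx": 0, "ry": -1, "rz": 0},
  {"x": 0, "y": 0, "z": 0, "rx": 0, "ry": -1, "rz": 0},
  {"x": 0, "y": 0, "z": 0, "rx": 0, "ry": -1, "rz": 0},
  {"x": 0, "y": 0, "z": 0, "rx": 0, "ry": -1, "rz": 0},
  {"x": 0, "y": 0, "z": 0, "rx": 0, "ry": -1, "rz": 0},
  {"x": 0, "y": 0, "z": 0, "rx": 0, "ry": -1, "rz": 0},
  {"x": 0, "y": 0, "z": 0, "rx": 0, "ry": -1, "rz": 0},
  {"x": 0, "y": 0, "z": 0, "rx": 0, "ry": -1, "rz": 0},
  {"x": 0, "y": 0, "z": 0, "rx": 0, "ry": -1, "rz": 0},
  {"x": 0, "y": 0, "z": 0, "rx": 0, "ry": -1, "rz": 0},
])

```text
clock: 33.67
tool_pos: [0.4357, -0.2201, 0.2826]
orientation: [180.0, 16.1, -85.5]
force: [-0.6, -0.1, -1.3]
opening: 0.0099
gripper_force: 30.0
```

```bash
python3 -c "
from h import *
o=ctrl.get_obs();print(o['clock'],o['tool_pos'],o['orientation'],o['joint_pos'].round(1),o['force'])"
```

```text
33.675 [ 0.4356861  -0.22012094  0.2826081 ] [179.95531811  16.1129035  -85.50359087] [-17.6   7.   -0.9 -14.9 -88.4  23.3] [-0.64266182 -0.12283546 -1.29043601]
```

Joints are well within range. I'll finish the turn (9 more rows to 50°) and plan the last shift.

Request:
play_rows([
  {"x": 0, "y": 0, "z": 0, "rx": 0, "ry": -1, "rz": 0},
  {"x": 0, "y": 0, "z": 0, "rx": 0, "ry": -1, "rz": 0},
  {"x": 0, "y": 0, "z": 0, "rx": 0, "ry": -1, "rz": 0},
  {"x": 0, "y": 0, "z": 0, "rx": 0, "ry": -1, "rz": 0},
  {"x": 0, "y": 0, "z": 0, "rx": 0, "ry": -1, "rz": 0},
  {"x": 0, "y": 0, "z": 0, "rx": 0, "ry": -1, "rz": 0},
  {"x": 0, "y": 0, "z": 0, "rx": 0, "ry": -1, "rz": 0},
  {"x": 0, "y": 0, "z": 0, "rx": 0, "ry": -1, "rz": 0},
  {"x": 0, "y": 0, "z": 0, "rx": 0, "ry": -0.5, "rz": 0},
  {"x": 0, "y": 0, "z": 0, "rx": 0, "ry": 0, "rz": 0},
])

```text
clock: 34.92
tool_pos: [0.4358, -0.2199, 0.2819]
orientation: [179.8, 50.0, -85.6]
force: [0.8, -0.6, -0.8]
opening: 0.0098
gripper_force: 30.0
```

```bash
cat > fin.py <<'E'
from h import *
o=ctrl.get_obs();print(o['clock'],o['tool_pos'],o['orientation'],o['joint_pos'].round(1),o['force'].round(1))
Rc=R.from_euler('xyz',o['orientation'],degrees=True).as_matrix()
tab=o['tool_pos']-.046*Rc[:,2]
rz=(R.from_matrix(Rc)*R.from_rotvec([0,np.radians(-40),0])).as_matrix()[:,2] # rod tip direction
tip=tab+.129*rz; print('tab',tab.round(3),'dir',rz.round(3),'tip',tip.round(3))
ct=cams.get_calibration('top'); pad=onz(ct,(255.8,248.9),.01); d=np.array([pad[0],pad[1],.16])-tip
print('pad',pad.round(3),'units',(Rc.T@d/.025).round(2))
for n in('top','scene'):
    c=cams.get_calibration(n); s=cams.snapshot(n); cv2.imwrite(f'pics/f_{n}.png',s)
    u=proj(c,[tab,tab+.040*rz,tip]); print(n,u.round(1).tolist())
    for k,lo,hi in(('orange',(5,170,120),(17,255,255)),('brass',(18,100,120),(28,255,255)),('red',(0,150,90),(4,255,255))):
        p=u.mean(0).astype(int); b=(max(0,p[0]-60),max(0,p[1]-60),p[0]+60,p[1]+60)
        r,m=blob(s,lo,hi,b,3); print(k,[(x[0].round(1).tolist(),int(x[1][4])) for x in r])
E
python3 fin.py
```

```text
34.925 [ 0.43581585 -0.21990443  0.28192214] [179.8228549   50.04572643 -85.64971432] [ -37.2   25.1   15.7  -38.6 -113.5   36.5] [ 0.8 -0.6 -0.8]
tab [ 0.439 -0.255  0.311] dir [-0.078  0.997  0.001] tip [ 0.429 -0.126  0.312]
pad [0.403 0.023 0.01 ] units [0.76 0.55 8.54]
top [[347.9, 231.6], [332.0, 233.3], [296.6, 236.9]]
orange [([348.8, 231.1], 57)]
brass [([333.0, 234.8], 18), ([370.9, 214.5], 16), ([308.0, 235.8], 10)]
red [([301.0, 236.5], 2)]
scene [[285.6, 143.9], [277.1, 138.2], [259.9, 126.5]]
orange [([276.5, 133.5], 2), ([277.0, 131.0], 1), ([279.0, 132.0], 1)]
brass [([332.5, 153.3], 15), ([296.9, 129.2], 11), ([277.7, 132.8], 9)]
red []
```

Request:
play_rows([
  {"x": 0.085, "y": 0.06, "z": 0.8, "rx": 0, "ry": 0, "rz": 0},
  {"x": 0.085, "y": 0.06, "z": 0.95, "rx": 0, "ry": 0, "rz": 0},
  {"x": 0.085, "y": 0.06, "z": 0.95, "rx": 0, "ry": 0, "rz": 0},
  {"x": 0.085, "y": 0.06, "z": 0.95, "rx": 0, "ry": 0, "rz": 0},
  {"x": 0.085, "y": 0.06, "z": 0.95, "rx": 0, "ry": 0, "rz": 0},
  {"x": 0.085, "y": 0.06, "z": 0.95, "rx": 0, "ry": 0, "rz": 0},
  {"x": 0.085, "y": 0.06, "z": 0.95, "rx": 0, "ry": 0, "rz": 0},
  {"x": 0.085, "y": 0.06, "z": 0.95, "rx": 0, "ry": 0, "rz": 0},
  {"x": 0.085, "y": 0.06, "z": 0.8, "rx": 0, "ry": 0, "rz": 0},
  {"x": 0, "y": 0, "z": 0.3, "rx": 0, "ry": 0, "rz": 0},
  {"x": 0, "y": 0, "z": 0, "rx": 0, "ry": 0, "rz": 0},
  {"x": 0, "y": 0, "z": 0, "rx": 0, "ry": 0, "rz": 0},
  {"x": 0, "y": 0, "z": 0, "rx": 0, "ry": 0, "rz": 0},
  {"x": 0, "y": 0, "z": 0, "rx": 0, "ry": 0, "rz": 0},
])

```text
clock: 36.78
tool_pos: [0.4107, -0.0695, 0.1313]
orientation: [-180.0, 50.0, -85.4]
force: [0.3, 0.5, -1.3]
opening: 0.01
gripper_force: 30.0
```

```bash
python3 fin.py
```

```text
36.775 [ 0.41070544 -0.06953548  0.13126397] [-179.9700875    49.98182482  -85.41198767] [-27.2  23.3  -8.7 -40.6 -90.   43.9] [ 0.3  0.5 -1.3]
tab [ 0.413 -0.105  0.161] dir [-0.08   0.997 -0.   ] tip [0.403 0.024 0.161]
pad [0.403 0.023 0.01 ] units [0.04 0.03 0.01]
top [[292.3, 243.9], [278.4, 245.4], [247.3, 248.6]]
orange [([292.5, 243.6], 37), ([279.0, 243.0], 1)]
brass [([278.7, 246.4], 12), ([257.2, 247.4], 5)]
red []
scene [[255.2, 176.0], [248.6, 170.3], [234.9, 158.7]]
orange [([205.5, 184.8], 119), ([233.7, 223.0], 30)]
brass [([202.4, 176.9], 106), ([246.3, 170.0], 23), ([237.3, 224.2], 17)]
red [([207.9, 166.3], 18), ([186.0, 178.0], 5), ([236.0, 158.5], 2)]
```

The measured blobs match the predictions: tab and collar in the top view, collar and tip in the scene view. The rod is level and still, with its tip over the pad centre and 15 cm up. I'm handing in.

```bash
python3 -c "
from plant import workorder
print(workorder.close_job())"
```

```text
the job is handed in; nothing more can be done
None
```

I handed the job in at about 37 s with every step carried out, but close_job returned no verdict. The knob is at its stop, the rod was seated in the blue tube (about 9 N) and drawn out, and it is now held level with its tip over the pad centre, 15 cm up; I did not re-measure the bottle, cube and lens case at the end.

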